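Tip the plain angle bracket onto its short leg

ROBOT

A 6-joint arm with a two-finger parallel gripper is mounted at the origin on the work surface. World frame = base frame: x ahead of the robot, y to its left, z up, the work surface at z = 0. Lengths are in mm, angles in rad, forces in N, time in s.
With the tool pointing down it reaches from about 275 to 875 mm from the base axis. Payload 12.5 kg.
Tool frame: the origin (TCP) lies at the very end of the fingers, on their centre line; the grasp point (between the pads) lies robot.grasp_offset behind it (robot.grasp_offset is the distance from the TCP to the grasp point, in mm); z points along the fingers, y is the line along which they close (so a half turn about z gives the same grasp; the last joint's range is limited). The gripper opens to 85 mm and grips with 20 to 120 N. Pads are 22 mm wide; open, the fingers measure 114 mm over their backs; the gripper's body (76 mm by 85 mm) begins 54 mm behind the grasp point. The pads swing forward as they close: fully open they stand 13 mm farther back than shut.
Start: joints at [1.244, 0.351, 1.652, -0, 1.139, -0.085], TCP at [131.667, 533.993, 231.29] pointing down, gripper open.
Joint ranges: [-2.75, 2.75], [-0.79, 2.1], [0.01, 2.65], [-1.57, 4.71], [0.07, 3.14], [-2.87, 2.87]. Speed limits (rad/s): [2.22, 2.22, 2.79, 3.14, 3.14, 3.14].

INTERFACE

Orientations are given as a 3x3 rotation matrix whose columns are the frame's x, y, z axes.
In Python, from plant import readout, grab_frame, camera_info, finish_job, robot gives the robot as it stands.
- The arm moves only by the shell command python3 -m crank 'ROWS' [FORCE]. ROWS is a JSON object of lists of equal length, an entry for each row: "rot": the turn, a rotation vector about the tool's x, y, z in rad, a list of three; "travel": the shift along the tool's x, y, z in m, a list of three; "jaw": the opening, from 0 (shut) to 1 (fully open). In form: {"rot": [[ax, ay, az], ...], "travel": [[dx, dy, dz], ...], "jaw": [jaw, ...]}. A call has 1 to 12 rows; each row is the pose to reach, as a shift and turn from the pose commanded when the call began, along the tool's axes at that moment; what a row does not reach only later rows make up. A row lasts 1/8 s, in which the tool goes at most 62.5 mm and 10.7 degrees, less where a joint would pass 70% of its speed; a pose out of reach is approached as far as the arm can. A call with a gripper value outside its range is refused whole. The fingers move at their own pace and stop on an object; FORCE is the grip in N (left out, the last holds). Time passes only in rows, so rows that repeat a pose let the fingers close. It gives the time, the measured TCP pose, the force, the opening and the grip force at its end, in the units of the state.
- readout.state(): the state, without advancing time (a new reading comes with each control period).
- grab_frame(name): name is "side" or "top"; returns (picture, depth): 384x512x3 uint8, red, green, blue; 384x512 float32, mm along the optical axis (not along the pixel's ray), 0 where there is no reading.
- camera_info(name): a dict with "vfov" (degrees; the focal length in pixels is half the picture's height over the tangent of half this angle, whatever the lens; pixels are square), "cx", "cy" (the principal point, pixels), "R" (3x3) and "t" (3): a world point X has camera coordinates R X + t. Camera axes: x right, y down, z forward; pixel columns grow to the right and rows downward; lengths in mm; the calibration is good to about 2 mm. A picture is of the moment at which its call begins. camera_info takes no time and is no camera call.
- finish_job(): hands the job in; it is judged then, once.
The state is a dict: "time_s": time; "joint_positions": joint angles; "qvel": joint speeds; "joint_torque": joint torques, N m; "tcp_pos": TCP position; "orientation": TCP orientation; "force": force on the tool from outside, world axes, zero at the start; "wrist_torque": the same for the moment, N m; "gripper_width": finger opening in mm; "finger_force": force on a finger pad.
Only numpy, scipy, OpenCV 4.12 (cv2) and the standard library are available. Lean on these libraries where they do the work, as an engineer would, in place of code of your own. Each camera call takes 0.05 s, during which the arm holds its last target. There are 200 camera calls.

TASK

Three steel angle brackets stand on the dark marking-out plate with their long, slotted leg lying flat and their short leg upright. Tip the large plain one, the one without a diagonal brace, over its corner so that it rests on its short leg with the slotted leg standing upright, ready for scribing. Its corner should stay down on the plate and within about 3 cm of where it was; leave the braced and the small bracket where they stand.

Things in the scene. Friction and masses are not known exactly. Their poses are not given: they have to be found in the camera images.
- bracket: Bracket to tip: steel L, 60 mm wide, 6 thick, 0.35-0.6 kg, no brace; slotted leg 90 mm, plain leg 80 (from the outer corner). Origin: middle of the outer corner edge; x along the slotted leg's outer face, z along the plain leg's, y along the edge. Starts z up, x roughly away from the robot. Pushed at its top towards -x it turns on the corner and past 52 deg falls onto the plain leg (x up).
- braced: Bystander: loose bracket of the same sizes, slots, frame and attitude as the one to tip, but with a diagonal brace, 8 mm wide, between its legs. About 0.5 kg.
- small: Bystander: small plain loose bracket, same form, frame and attitude: slotted leg 55 mm, upright leg 45 mm, 40 mm wide, 5 mm thick, about 0.16 kg.
- plate: Fixed level dark steel plate, 360 (x) by 620 (y) by 12 mm thick. Origin: centre of its underside, on the bench top. The three brackets stand on it in a row along its y, about 180 mm apart, in any order, their corners (at 12 mm height) near its middle line; 100 mm are clear on the -x side of each corner. A tape roll and a bolt stand near its far (+x) edge.
Not all that is in view belongs to the job. Leave any yellow look-alike of the bracket alone.

How it is judged (in metres and radians):
At the end, for the whole second after the job is handed in: The large plain bracket rests still on the plate on its short leg, its slotted leg upright within 10 degrees, its corner on the plate (height 6 to 22 mm) and within 35 mm of where it was at the start; the braced and the small bracket still stand on their long legs within 20 mm of their places (angle between bracket's own x axis and vertical below 0.17 rad and height (world z) of bracket between 0.006 and 0.022 m and distance of bracket from where it was at the start of the episode below 0.035 m and linear speed of bracket below 0.02 m/s and angular speed of bracket below 0.2 rad/s and distance of each of braced, small from where it was at the start of the episode below 0.02 m and angle between each of braced, small's own z axis and vertical below 0.17 rad); the robot touches nothing.
It fails at once if the corner of the bracket to tip is lifted more than 25 mm off the plate (height (world z) of bracket above 0.037 m).
It fails at once if the braced bracket is shifted by more than 20 mm (distance of braced from where it was at the start of the episode above 0.02 m).
It fails at once if the small bracket is shifted by more than 20 mm (distance of small from where it was at the start of the episode above 0.02 m).
It also fails if it takes over 32 s, if anything falls off the work surface, if the arm or the gripper's body presses on something with over 40 N, if the wrist force passes 120 N, or if a joint passes its speed limit or range.

## Working session

There is one attempt and no reset: what is moved stays moved. The work goes in short steps, Python scripts to look and compute and a shell command to move; the robot and the scene stay as the last step left them, time stands still between calls to the robot, and variables do not carry over. Pictures are saved under pics/ and viewed, at most 10 in all, crops included, and the job is handed in when it is done.

```bash
mkdir -p pics
cat > h.py <<'E'
import numpy as np, cv2
from plant import readout, grab_frame, camera_info, robot
def world(name,d,u,v):
    c=camera_info(name); f=192/np.tan(np.radians(c["vfov"])/2)
    u=np.asarray(u,float);v=np.asarray(v,float)
    z=d[np.round(v).astype(int),np.round(u).astype(int)]
    P=np.stack([(u-c["cx"])/f*z,(v-c["cy"])/f*z,z],-1)
    return (P-np.array(c["t"]))@np.array(c["R"])
E
python3 - <<'E'
from h import *
for n in("top","side"):
    p,d=grab_frame(n); np.save(n+"_d.npy",d); np.save(n+"_p.npy",p)
    cv2.imwrite(f"pics/{n}0.png",cv2.resize(p[:,:,::-1],(768,576)))
    c=camera_info(n); print(n,c)
s=readout.state();print(s, robot.grasp_offset)
E
```

```text
top {'vfov': 52.20492567758556, 'cx': 256.69275830462175, 'cy': 195.27790415124812, 'R': array([[ 0.0265003 , -0.99934742, -0.02454527],
       [-0.98126381, -0.02131762, -0.19148603],
       [ 0.19083782,  0.02915982, -0.98118838]]), 't': array([-98.97820683, 432.83688986, 882.22047634])}
side {'vfov': 57.1050534547575, 'cx': 256.3018867852992, 'cy': 194.37035571428638, 'R': array([[ 0.87450403, -0.48497182, -0.00671148],
       [-0.33222992, -0.58888274, -0.73677703],
       [ 0.35336382,  0.64654424, -0.67610248]]), 't': array([-449.63367659,  106.70570768,  795.9255305 ])}
{'time_s': 0.1, 'joint_positions': array([ 1.24439028e+00,  3.51191655e-01,  1.65236167e+00,  1.49662614e-05,
        1.13909437e+00, -8.46242640e-02]), 'qvel': array([-0.00064428,  0.00054435, -0.00159214,  0.00151789, -0.00029843,
        0.00013211]), 'joint_torque': array([ 3.22244205e-04, -5.06827891e+01, -2.91871262e+01, -4.34780839e-05,
        2.60139263e-03, -3.15607807e-08]), 'tcp_pos': array([131.57702025, 533.72310361, 230.80656045]), 'orientation': array([[-9.70911379e-01,  2.39438866e-01, -3.51166722e-04],
       [ 2.39439101e-01,  9.70910875e-01, -9.94982909e-04],
       [ 1.02714010e-04, -1.05012327e-03, -9.99999443e-01]]), 'force': array([ 0.61275069, -0.10337677, -1.0147332 ]), 'wrist_torque': array([ 0.00978742, -0.03653851, -0.03023866]), 'finger_force': 0.0, 'gripper_width': 85.39119310887432} 18.700000000000003
```

View pics/top0.png

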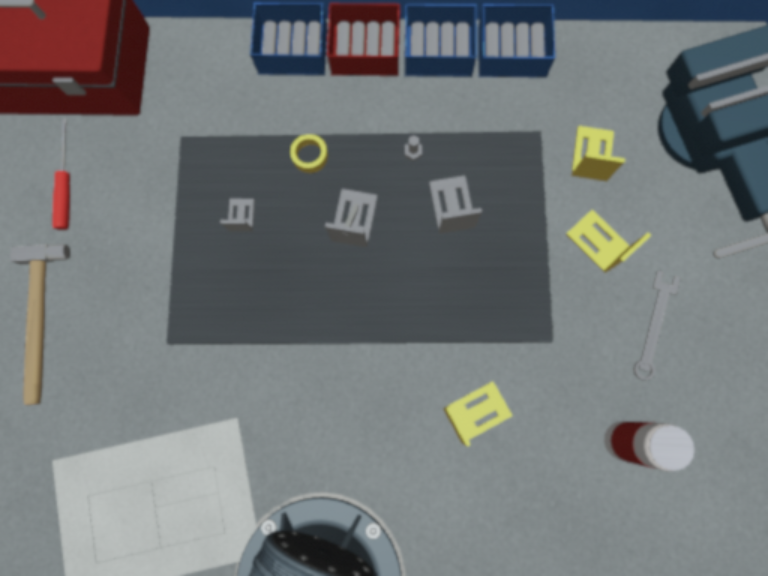

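View pics/side0.png

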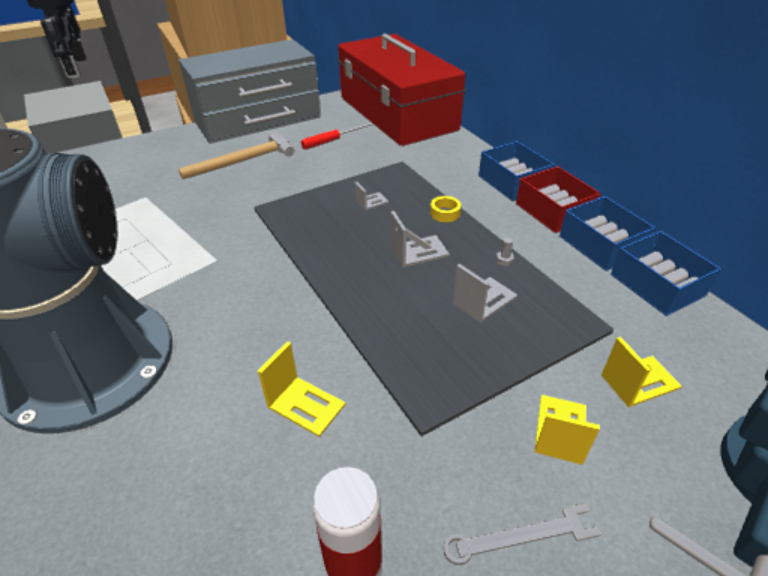

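Top picture (768x576 scale): the small bracket is at (238,212), the braced one, with a diagonal between its legs, at (352,212), and the plain large one at (455,202). The yellow ones are look-alikes. The one at (455,202) fits because it is large, grey and unbraced. I'll confirm that in a crop and measure it.

Run:
```python
from h import *
p=np.load("top_p.npy");d=np.load("top_d.npy")
a=p[105:170,205:335]; 
q=np.load("side_p.npy")[130:220,220:350]
a=cv2.resize(a[:,:,::-1],(780,390),interpolation=cv2.INTER_CUBIC); q=cv2.resize(q[:,:,::-1],(290,200),interpolation=cv2.INTER_CUBIC)
out=np.zeros((600,780,3),np.uint8); out[:390]=a; out[395:595,:290]=q
cv2.imwrite("pics/crop0.png",out)
for cam in("top","side"):
    d=np.load(cam+"_d.npy"); V,U=np.mgrid[0:384,0:512]
    W=world(cam,d,U.ravel(),V.ravel()); ok=(d.ravel()>0)
    if cam=="top": print("plate corners",np.round(world(cam,d,[122,362,366,113],[92,89,226,227])))
    # bracket points: height bins
    for name,(uc,vc) in dict(plain=(455,202),braced=(352,212),small=(238,212)).items():
        if cam=="top": c=world(cam,d,[uc/1.5],[vc/1.5])[0]; globals().setdefault("C",{})[name]=c
        c=C[name]; m=ok&(np.hypot(W[:,0]-c[0],W[:,1]-c[1])<85)
        Q=W[m]; 
        for lo,hi in((15,22),(30,60),(60,80),(84,110)):
            S=Q[(Q[:,2]>lo)&(Q[:,2]<hi)]
            if len(S)>8:
                r=cv2.minAreaRect(S[:,:2].astype(np.float32)); print(cam,name,lo,len(S),np.round(S.mean(0)),np.round(cv2.boxPoints(r)).tolist(),round(S[:,2].max()))
```

```text
plate corners [[ 704.  267.   14.]
 [ 727. -351.    2.]
 [ 372. -349.   12.]
 [ 355.  258.    9.]]
top plain 15 635 [ 603. -194.   18.] [[483.0, -194.0], [588.0, -317.0], [713.0, -209.0], [608.0, -87.0]] 22
top plain 30 97 [ 548. -201.   46.] [[542.0, -172.0], [550.0, -233.0], [555.0, -232.0], [547.0, -172.0]] 60
top plain 60 62 [ 548. -202.   70.] [[541.0, -173.0], [553.0, -231.0], [555.0, -231.0], [543.0, -173.0]] 79
top plain 84 97 [ 550. -202.   91.] [[541.0, -173.0], [553.0, -232.0], [560.0, -230.0], [548.0, -172.0]] 96
top braced 15 551 [574. -35.  18.] [[462.0, -68.0], [597.0, -140.0], [673.0, 2.0], [538.0, 74.0]] 22
top braced 30 122 [533. -27.  46.] [[515.0, -54.0], [571.0, -64.0], [582.0, -5.0], [526.0, 5.0]] 60
top braced 60 82 [526. -27.  70.] [[516.0, -54.0], [544.0, -58.0], [553.0, 1.0], [526.0, 5.0]] 80
top braced 84 93 [523. -25.  91.] [[515.0, -54.0], [523.0, -55.0], [533.0, 3.0], [525.0, 4.0]] 95
top small 15 345 [571. 154.  17.] [[456.0, 153.0], [576.0, 43.0], [684.0, 160.0], [564.0, 270.0]] 22
top small 30 96 [541. 156.  48.] [[539.0, 178.0], [540.0, 137.0], [545.
[... 377 characters left out ...]
 [ 553. -204.   90.] [[545.0, -174.0], [556.0, -233.0], [563.0, -231.0], [553.0, -172.0]] 94
side braced 15 346 [574. -39.  18.] [[512.0, 32.0], [513.0, -106.0], [637.0, -105.0], [636.0, 33.0]] 22
side braced 30 142 [538. -33.  45.] [[506.0, -5.0], [521.0, -58.0], [581.0, -40.0], [566.0, 12.0]] 60
side braced 60 75 [527. -31.  69.] [[519.0, -55.0], [546.0, -60.0], [557.0, -2.0], [529.0, 3.0]] 80
side braced 84 59 [526. -28.  90.] [[519.0, -57.0], [526.0, -58.0], [535.0, 2.0], [528.0, 3.0]] 94
side small 15 124 [573. 154.  17.] [[512.0, 214.0], [515.0, 84.0], [636.0, 87.0], [633.0, 216.0]] 22
side small 30 73 [545. 154.  46.] [[542.0, 176.0], [544.0, 136.0], [550.0, 136.0], [549.0, 176.0]] 59
```

View pics/crop0.png

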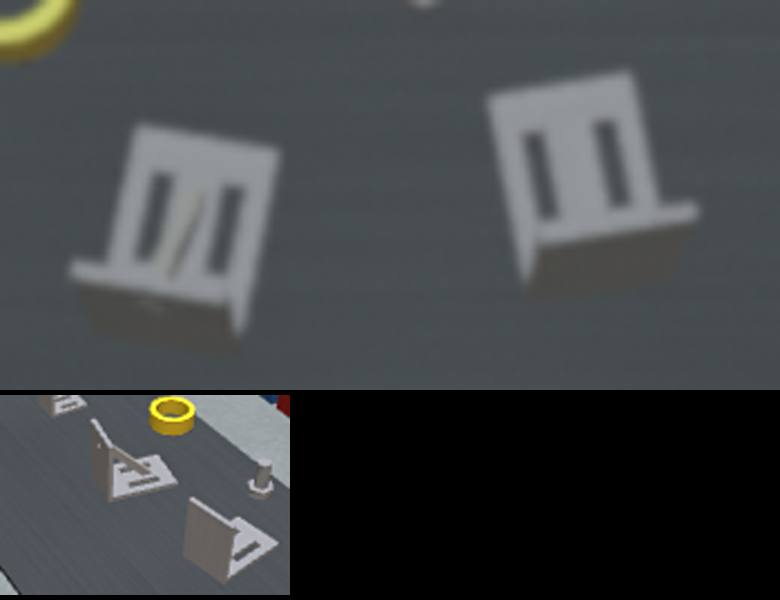

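The crop confirms it. The right bracket (crop (600,180)) has two slots and no diagonal, and its leg top is at about 92 mm, as it should be. The left one (crop (180,220)) has the brace. 

The target leg's mid-thickness is at about (551,-203), yaw 0.19 rad. Plan: pinch the upright leg from above and rotate the tool about the corner to about 65°. Then release and back out.

```bash
python3 -m crank '{"rot":[[0,0,1.138],[0,0,1.138],[0,0,1.138],[0,0,1.138],[0,0,1.138],[0,0,1.138],[0,0,1.138],[0,0,1.138],[0,0,1.138],[0,0,1.138],[0,0,1.138],[0,0,1.138]],"travel":[[-0.583,-0.615,0],[-0.583,-0.615,0],[-0.583,-0.615,0],[-0.583,-0.615,0],[-0.583,-0.615,0],[-0.583,-0.615,0],[-0.583,-0.615,0],[-0.583,-0.615,0],[-0.583,-0.615,0],[-0.583,-0.615,0],[-0.583,-0.615,0],[-0.583,-0.615,0]],"jaw":[1,1,1,1,1,1,0.6,0.6,0.6,0.6,0.6,0.6]}' 20
cat >> h.py <<'E'
def to(target, yang, pitch=0):
    s=readout.state(); R=s["orientation"]; print("t",s["time_s"],"tcp",np.round(s["tcp_pos"],1),"yang",np.degrees(np.arctan2(R[1,1],R[0,1])),"F",np.round(s["force"],1),"w",round(s["gripper_width"],1))
    print("travel",np.round(R.T@(np.array(target)-s["tcp_pos"])/1000,4))
    c,q=np.cos(yang),np.sin(yang); Rt=np.array([[-q,c,0],[c,q,0],[0,0,-1.]])
    if Rt[:,0]@R[:,0]<0: Rt[:,:2]*=-1
    print("rot",np.round(cv2.Rodrigues(R.T@Rt)[0].ravel(),4))
E
python3 -c "
from h import *
to([551,-203,231],0.19)"
```

```text
time_s: 1.6
tcp_pos: [502.9, -120.1, 231.1]
orientation: [[-0.189, 0.982, -0.0], [0.982, 0.189, 0.0], [0.0, -0.0, -1.0]]
force: [0.7, 1.5, 0.1]
gripper_width: 51.2
finger_force: 0.0
t 1.6 tcp [ 502.9 -120.1  231.1] yang 10.918819644153777 F [0.7 1.5 0.1] w 51.2
travel [-0.0905  0.0315  0.0001]
rot [-0.0001 -0.0002  0.0006]
```

```bash
python3 -m crank '{"rot":[[0,0,0],[0,0,0],[0,0,0],[0,0,0],[0,0,0],[0,0,0]],"travel":[[-0.0905,0.0315,0],[-0.0905,0.0315,0],[-0.0905,0.0315,0.08],[-0.0905,0.0315,0.08],[-0.0905,0.0315,0.08],[-0.0905,0.0315,0.08]],"jaw":[0.6,0.6,0.6,0.6,0.6,0.6]}'
python3 - <<'E'
from h import *
to([551,-203,60],0.19)
p,d=grab_frame("side"); cv2.imwrite("pics/side1.png",cv2.resize(p[80:260,200:440][:,:,::-1],(800,600),interpolation=cv2.INTER_CUBIC))
E
```

```text
time_s: 2.35
tcp_pos: [551.3, -201.0, 153.3]
orientation: [[-0.19, 0.982, 0.002], [0.982, 0.19, -0.001], [-0.002, 0.002, -1.0]]
force: [-0.0, 0.9, -0.0]
gripper_width: 51.4
finger_force: 0.0
t 2.35 tcp [ 551.3 -201.   153.3] yang 10.972602234749441 F [-0.   0.9 -0. ] w 51.4
travel [-0.0018 -0.0009  0.0933]
rot [0.0022 0.0016 0.0015]
```

View pics/side1.png

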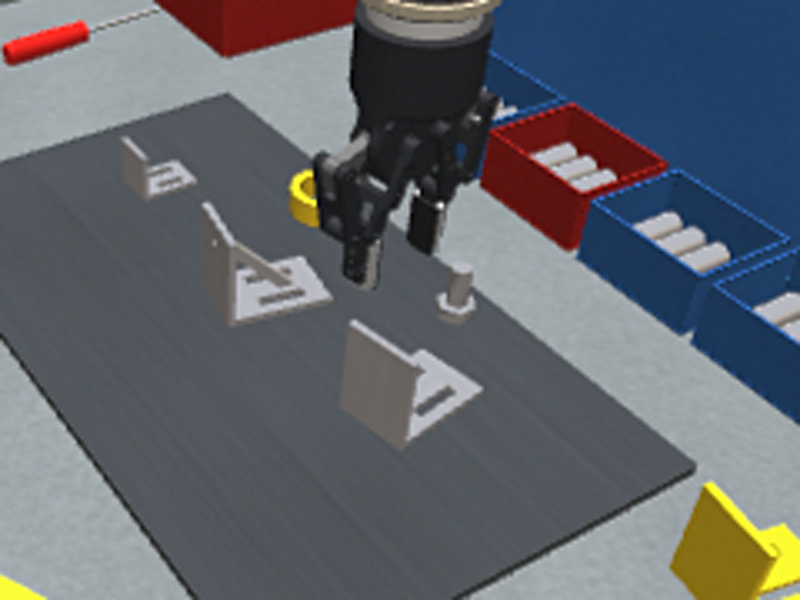

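The open fingers (crop (362,275) and (428,240)) hang above the plain bracket's leg top (355–420, 320–370), straddling it. I'll go down and close.

```bash
python3 -m crank '{"rot":[[0,0,0],[0,0,0],[0,0,0],[0,0,0],[0,0,0],[0,0,0],[0,0,0],[0,0,0],[0,0,0],[0,0,0]],"travel":[[-0.001,-0.001,0.03],[-0.001,-0.001,0.06],[-0.001,-0.001,0.09],[-0.001,-0.001,0.093],[-0.001,-0.001,0.093],[-0.001,-0.001,0.093],[-0.001,-0.001,0.093],[-0.001,-0.001,0.093],[-0.001,-0.001,0.093],[-0.001,-0.001,0.093]],"jaw":[0.6,0.6,0.6,0.6,0.3,0,0,0,0,0]}' 30
python3 - <<'E'
from h import *
to([551,-203,60],0.19)
p,d=grab_frame("side"); cv2.imwrite("pics/side2.png",cv2.resize(p[110:230,250:410][:,:,::-1],(800,600),interpolation=cv2.INTER_CUBIC))
E
```

```text
time_s: 3.65
tcp_pos: [550.7, -202.4, 59.9]
orientation: [[-0.19, 0.982, 0.003], [0.982, 0.19, -0.001], [-0.002, 0.002, -1.0]]
force: [0.5, 1.3, 7.1]
gripper_width: 5.4
finger_force: 33.8
t 3.65 tcp [ 550.7 -202.4   59.9] yang 10.944770009701926 F [0.5 1.3 7.1] w 5.4
travel [-0.0006  0.0002 -0.0001]
rot [0.0024 0.0016 0.001 ]
```

View pics/side2.png

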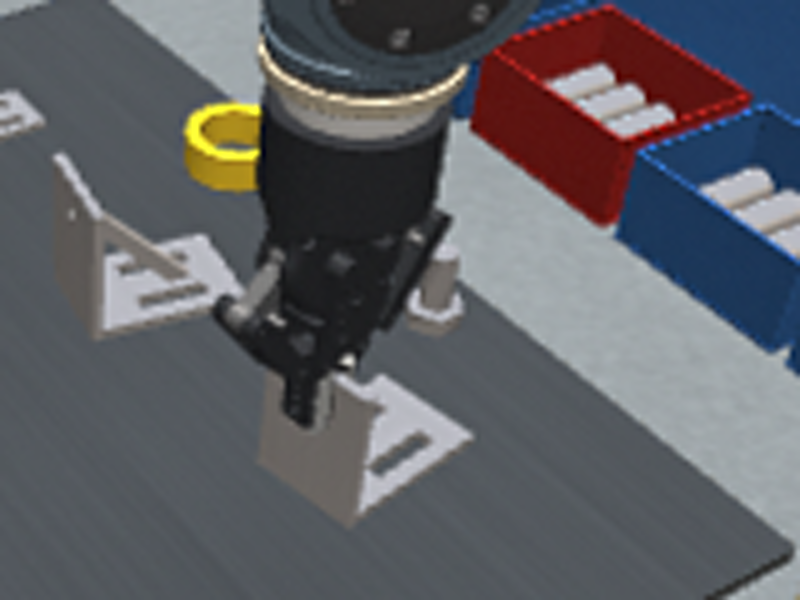

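The leg is gripped (opening 5.4 mm, 34 N) with the fingers at (305,400). Now I'll pivot about the corner, which is at (0,-3,48) mm in the tool frame: turn -θ about tool x. First half, then a check.

```bash
python3 -m crank '{"rot":[[-0.07,0,0],[-0.14,0,0],[-0.21,0,0],[-0.28,0,0],[-0.35,0,0],[-0.42,0,0],[-0.49,0,0],[-0.56,0,0],[-0.56,0,0]],"travel":[[0,-0.0034,0],[0,-0.0067,0],[0,-0.0101,0.0004],[0,-0.0134,0.001],[0,-0.0166,0.0019],[0,-0.0198,0.003],[0,-0.0229,0.0042],[0,-0.026,0.0057],[0,-0.026,0.0057]],"jaw":[0,0,0,0,0,0,0,0,0]}'
python3 - <<'E'
from h import *
s=readout.state();print(s["qvel"].round(2),s["joint_positions"].round(2))
p,d=grab_frame("side"); cv2.imwrite("pics/side3.png",cv2.resize(p[110:230,250:410][:,:,::-1],(800,600),interpolation=cv2.INTER_CUBIC))
E
```

```text
time_s: 4.82
tcp_pos: [524.6, -208.1, 53.7]
orientation: [[-0.188, 0.831, 0.524], [0.982, 0.16, 0.099], [-0.001, 0.533, -0.846]]
force: [1.0, -2.0, 4.5]
gripper_width: 5.5
finger_force: 33.4
[ 0.02 -0.   -0.03 -0.13 -0.    0.15] [-0.65  0.55  2.04  1.24  0.43 -1.97]
```

View pics/side3.png

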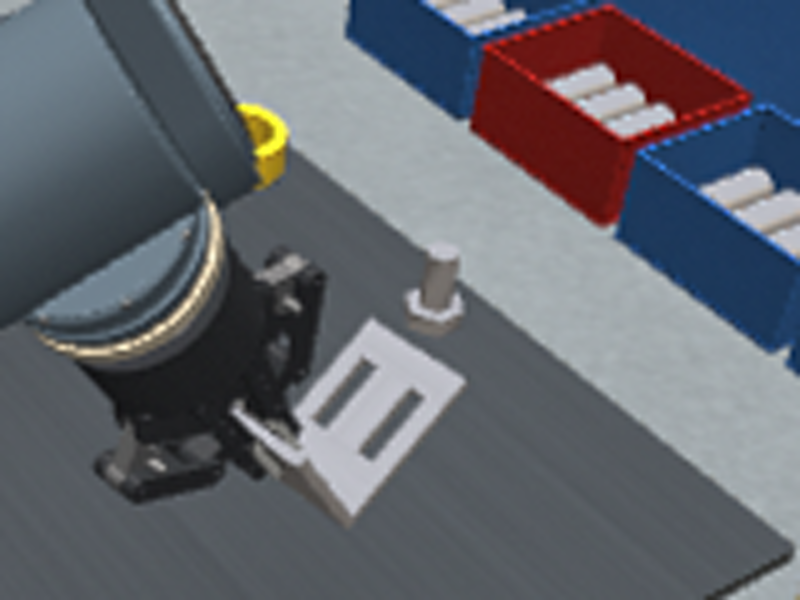

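The bracket is tilted about 32°, with its corner still at crop (350,522), and the forces are small. The wrist (q5 0.43, q6 -1.97) is nearing its limits, so I'll continue in smaller chunks.

```bash
python3 -m crank '{"rot":[[-0.07,0,0],[-0.14,0,0],[-0.21,0,0],[-0.28,0,0],[-0.28,0,0]],"travel":[[0,-0.0034,0],[0,-0.0067,0],[0,-0.0101,0.0004],[0,-0.0134,0.001],[0,-0.0134,0.001]],"jaw":[0,0,0,0,0]}'
python3 - <<'E'
from h import *
s=readout.state();print(s["qvel"].round(2),s["joint_positions"].round(2))
E
```

```text
time_s: 5.5
tcp_pos: [514.2, -209.8, 45.5]
orientation: [[-0.189, 0.654, 0.733], [0.982, 0.125, 0.142], [0.001, 0.746, -0.666]]
force: [-2.1, -1.5, 7.2]
gripper_width: 5.4
finger_force: 33.8
[ 0.02 -0.02 -0.01 -0.05 -0.04  0.06] [-0.77  0.65  2.15  1.85  0.69 -2.69]
```

The tilt is 48° and q6 has 0.18 rad left before its limit, so I'll stop rotating. Instead I'll open the jaws a little while keeping the upper finger against the leg, then translate to push it past 52°. The lower finger will catch it softly.

```bash
python3 -m crank '{"rot":[[0,0,0],[0,0,0],[0,0,0],[0,0,0],[0,0,0],[0,0,0],[0,0,0],[0,0,0],[0,0,0],[0,0,0],[0,0,0],[0,0,0]],"travel":[[0,-0.002,0],[0,-0.004,0],[0,-0.005,0],[0,-0.005,-0.004],[0,-0.005,-0.008],[0,-0.005,-0.012],[0,-0.008,-0.012],[0,-0.011,-0.012],[0,-0.014,-0.012],[0,-0.017,-0.012],[0,-0.017,-0.012],[0,-0.017,-0.012]],"jaw":[0.1,0.15,0.19,0.19,0.19,0.19,0.19,0.19,0.19,0.19,0.19,0.19]}'
python3 - <<'E'
from h import *
s=readout.state();print(s["qvel"].round(2),s["joint_positions"].round(2))
p,d=grab_frame("side"); cv2.imwrite("pics/side4.png",cv2.resize(p[110:230,250:410][:,:,::-1],(800,600),interpolation=cv2.INTER_CUBIC))
E
```

```text
time_s: 7.0
tcp_pos: [493.5, -212.9, 39.9]
orientation: [[-0.19, 0.655, 0.731], [0.982, 0.127, 0.141], [0.0, 0.745, -0.668]]
force: [-1.8, -0.2, 0.3]
gripper_width: 16.1
finger_force: 0.5
[ 0. -0.  0.  0.  0.  0.] [-0.81  0.65  2.19  1.85  0.71 -2.74]
```

View pics/side4.png

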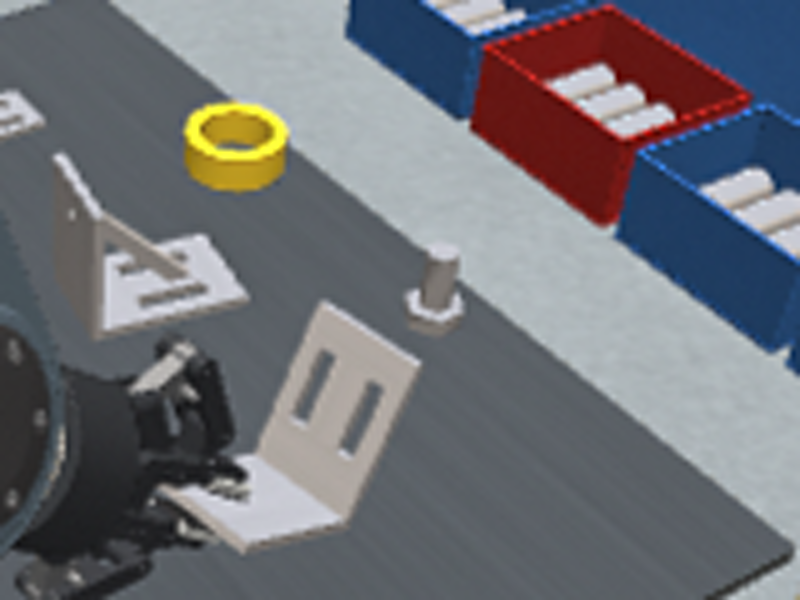

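The bracket is past balance: its plain leg rests on the lower finger (200,510) and the corner is still at (350,522). I'll withdraw horizontally in -x so that the leg settles down, with a small turn about tool z to give q6 room.

```bash
python3 -m crank '{"rot":[[0,0,0.04],[0,0,0.08],[0,0,0.12],[0,0,0.16],[0,0,0.2],[0,0,0.2],[0,0,0.2],[0,0,0.2],[0,0,0.2],[0,0,0.2]],"travel":[[0,-0.0027,-0.003],[0,-0.0053,-0.006],[0,-0.008,-0.009],[0,-0.0107,-0.012],[0,-0.0133,-0.015],[0,-0.02,-0.022],[0,-0.0267,-0.03],[0,-0.0333,-0.037],[0,-0.0333,-0.037],[0,-0.0333,-0.037]],"jaw":[0.19,0.19,0.19,0.19,0.19,0.19,0.19,0.19,0.19,0.19]}'
python3 - <<'E'
from h import *
s=readout.state();print(s["qvel"].round(2),s["joint_positions"].round(2))
p,d=grab_frame("side"); cv2.imwrite("pics/side5.png",cv2.resize(p[110:230,250:410][:,:,::-1],(800,600),interpolation=cv2.INTER_CUBIC))
E
```

```text
time_s: 8.3
tcp_pos: [444.8, -222.5, 39.9]
orientation: [[-0.056, 0.68, 0.731], [0.987, -0.071, 0.141], [0.148, 0.73, -0.667]]
force: [0.4, -0.7, 0.1]
gripper_width: 16.5
finger_force: 0.0
[ 0.01  0.   -0.    0.   -0.    0.  ] [-0.93  0.64  2.26  1.79  0.76 -2.61]
```

View pics/side5.png

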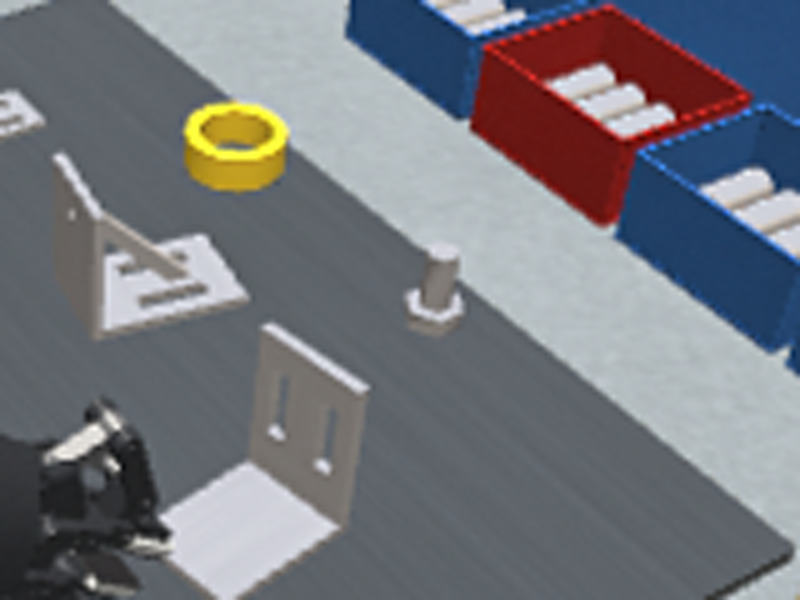

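The bracket rests flat on its plain leg with the slotted leg upright and the corner at (348,525). The fingers sit just behind the leg's edge at (165,540), so I'll back off along tool -z.

```bash
python3 -m crank '{"rot":[[0,0,0],[0,0,0],[0,0,0],[0,0,0],[0,0,0.1],[0,0,0.1]],"travel":[[0,0,-0.015],[0,0,-0.03],[0,0,-0.045],[0,0,-0.06],[0,0,-0.06],[0,0,-0.06]],"jaw":[0.19,0.19,0.19,0.19,0.19,0.19]}'
python3 - <<'E'
from h import *
s=readout.state();print(s["qvel"].round(2),s["joint_positions"].round(2))
p,d=grab_frame("top"); V,U=np.mgrid[0:384,0:512]
W=world("top",d,U.ravel(),V.ravel())
for n,(x0,x1,y0,y1,h0,h1) in dict(plain=(530,580,-250,-160,40,120),braced=(500,560,-80,20,84,110),small=(520,570,120,190,30,60)).items():
    S=W[(W[:,0]>x0)&(W[:,0]<x1)&(W[:,1]>y0)&(W[:,1]<y1)&(W[:,2]>h0)&(W[:,2]<h1)]
    print(n,len(S),S.mean(0).round(),S[:,2].max().round(), np.round(cv2.boxPoints(cv2.minAreaRect(S[:,:2].astype(np.float32)))).tolist())
E
```

```text
time_s: 9.1
tcp_pos: [401.0, -230.9, 80.1]
orientation: [[0.012, 0.682, 0.731], [0.976, -0.168, 0.141], [0.219, 0.712, -0.667]]
force: [0.2, 0.8, 0.7]
gripper_width: 16.3
finger_force: 0.0
[ 0.    0.01 -0.    0.   -0.   -0.05] [-1.05  0.51  2.31  1.6   0.78 -2.4 ]
plain 53 [ 544. -226.   90.] 105.0 [[541.0, -213.0], [543.0, -234.0], [549.0, -234.0], [548.0, -213.0]]
braced 59 [525. -15.  91.] 95.0 [[518.0, -37.0], [525.0, -39.0], [532.0, 3.0], [526.0, 4.0]]
small 90 [541. 156.  49.] 60.0 [[538.0, 177.0], [540.0, 136.0], [546.0, 137.0], [545.0, 178.0]]
```

```bash
python3 -c "
from plant import finish_job
print(finish_job())"
```

```text
the job is handed in; nothing more can be done
None
```

The large plain bracket now rests on its short leg with the slotted leg upright and its corner, by the pictures, within a few millimetres of where it was. The braced and small brackets show no movement, the gripper is clear, and the job was handed in at about 9 s; no verdict came back.

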